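# Shut the guard over the broad honing drum

## Task

Two small honing machines stand on the carver's bench with their sliding guards open. Push the guard of the machine with the broad drum wheel fully shut over its wheel, until the latch clicks in and holds it. Leave the guard of the other machine, the one with the thin disc wheel, open.

Things in the scene. Friction and masses are not known exactly. Their poses are not given: they have to be found in the camera images.
- drum_tab (a point): Push tab of the guard to shut: black upright plate 60 wide, 8 thick, 32 mm tall on the guard's top (112 mm above the bench), at the edge nearest the robot, flush with the guard's rear wall: one face to push on, free space behind. Point: centre of the tab's rear face, 128 mm above the bench. x: the shutting direction (level, away from the robot), square to the face; y: tab's width; z up.
- drum_guard (a joint): Guard on the machine with the BROAD leather drum (52 mm wide): aluminium tunnel 100 x 94 mm that slides over the wheel on a fixed grey housing 250 x 120 mm, deck 60 mm high. Value: m left to go; 0 home at its stop, 0.105 open; starts 0.075 to 0.105. Slides at about 3 N, stays where left; the latch adds 5 to 10 N in the last 20 mm: push right to the stop. 1.5 mm play once caught.
- drum_latch (a joint): Lift (m) of that machine's sprung steel latch hook, 30 mm wide, on the upright end wall beyond the wheel, 60 mm or more past the tab, top at most 146 mm above the bench. 0 is down. In the last 20 mm of travel a rib across the guard's top lifts it by 0.005 to 0.006, then it drops to 0 behind the rib and the guard is caught.
- disc_guard (a joint): Guard of the other machine, which is alike but for its wheel: a THIN leather disc 12 mm wide, of the same 84 mm diameter. Value: m left to go, 0 shut, 0.105 open; starts 0.075 to 0.105. It is to stay open. Each machine has its motor, a dark drum 55 mm long, on its left side; the two stand side by side, either way round.

How it is judged:
By the outcome, as a careful person would: the job done as asked, in the order asked, and still so for the second after the job is handed in, with the robot touching nothing.
It also fails if it takes over 29 s, if anything falls off the work surface, if the arm or the gripper's body presses on something with over 40 N, if the wrist force passes 120 N, or if a joint passes its speed limit or range.

## Robot

A 7-joint arm with a two-finger parallel gripper is mounted at the origin on the work surface. World frame = base frame: x ahead of the robot, y to its left, z up, the work surface at z = 0. Lengths are in m, angles in rad, forces in N, time in s.
With the tool pointing down it reaches from about 0.4 to 0.85 m from the base axis. Payload 10.4 kg.
Tool frame: the origin (TCP) lies between the finger pads; the fingertips stand 8 mm ahead of it and the grasp point (between the pads) lies 11 mm behind it; y points along the fingers, x is the direction in which the jaws open and shut, and the axes are right-handed (so a half turn about y gives the same grasp; the last joint's range is limited). The gripper opens to 85 mm and grips with 20 to 120 N. Pads are 22 mm wide; open, the fingers measure 114 mm over their backs; the gripper's body (76 mm by 85 mm) begins 54 mm behind the grasp point. The pads swing forward as they close: fully open they stand 13 mm farther back than shut.
Start: joints at [-1.355, 0.332, -0.065, 1.46, 0.022, 1.35, -0.088], TCP at [0.148, 0.607, 0.239] pointing down, gripper open.
Joint ranges: [-2.6, 2.6], [-0.5, 2.12], [-1.47, 1.34], [0.16, 2.42], [-1.27, 4.41], [0.06, 2.06], [-2.6, 2.6]. Speed limits (rad/s): [2.22, 2.22, 2.79, 2.79, 3.14, 3.14, 3.14].

## Interface

Orientations are given as a unit quaternion [w, x, y, z].
In Python, from station import sense, capture, sign_off gives the robot as it stands. The module is installed in compiled form; this text tells all that it offers.
- The arm moves only by the tool carry_out, never from a script. Its argument "plan" is a list of rows, each an object with "dp": the shift along the tool's x, y, z in m, a list of three; "twist": the turn, a rotation vector about the tool's x, y, z in degrees, a list of three. A call has exactly 8 rows; each row shifts and turns the commanded pose from where the row before left it, along the tool's axes as they then stand; what a row does not reach is not made up. A row lasts 1/8 s, in which the tool goes at most 62.5 mm and 10.7 degrees, less where a joint would pass 70% of its speed; a pose out of reach is approached as far as the arm can. A call is refused whole if a number of a shift passes 0.0625 or a number of a turn 10.7, either way. A call with a gripper value outside its range is refused whole. "claw" is the finger opening in m, from 0 to 0.0854, set as the call begins (left out, the last holds). The fingers move at their own pace and stop on an object; "grip_force" is the grip in N (left out, the last holds). Time passes only in rows, so rows that do not move let the fingers close, or fill a call up. It gives the time, the measured TCP pose, the force and the opening at its end, in the units of the state.
- sense(): the state, without advancing time (a new reading comes with each control period).
- capture(name): name is "scene" or "side" or "wrist"; returns a dict with "pixels" (480x640x3 uint8, red, green, blue), "vertical_fov" (degrees; the focal length in pixels is half the picture's height over the tangent of half this angle, whatever the lens; pixels are square), "cx", "cy" (the principal point, pixels), "k1" (the pictures are not rectified: a ray, as slopes to the right and down, at radius r is drawn at 1 + k1 r^2 times it, then the intrinsics apply), "extrinsics" (4x4, takes a point from camera to world coordinates); the wrist camera has in their place "hand_eye" (4x4, takes a point from camera to tool coordinates, whose origin is the TCP and whose axes are the tool frame's). Camera axes: x right, y up, looking along -z (the intrinsics and any distortion apply to the point x, -y, -z); pixel columns grow to the right and rows downward; lengths in m; the calibration is good to about 2 mm. A picture is of the moment at which its call begins: read the wrist's pose just before it. There is no depth.
- sign_off(): hands the job in, once; it reports no verdict.
The state is a dict: "time_s": time; "joint_positions": joint angles; "joint_velocities": joint speeds; "joint_torque": joint torques, N m; "ee_pos": TCP position; "tool_rot": TCP orientation; "contact_force": force on the tool from outside, world axes, zero at the start; "torque": the same for the moment, N m; "opening": opening from 0.0 (shut) to 1.0 (fully open).
Only numpy, scipy, OpenCV 4.12 (cv2) and the standard library are available. Lean on these libraries where they do the work, as an engineer would, in place of code of your own. Each camera call takes 0.05 s, during which the arm holds its last target. There are 200 camera calls.

## Working session

There is one attempt and no reset: what is moved stays moved. The work goes in short steps, Python scripts to look and compute and a tool call to move; the robot and the scene stay as the last step left them, time stands still between calls to the robot, and variables do not carry over. Pictures are saved under pics/ and viewed, about 8 in all and at most 12, crops included, and the job is handed in when it is done.

Besides the shell and the picture viewer there is one more tool, called as name(argument=value, ...) on one line, values as JSON. carry_out: Moves the arm, as the interface text tells. Its arguments: {"type":"object","properties":{"plan":{"type":"array"},"claw":{"type":"number"},"grip_force":{"type":"number"}},"required":["plan"]}

```bash
mkdir -p pics
cat > h.py <<'E'
import numpy as np,cv2,pickle
from scipy.spatial.transform import Rotation as R
def rot(q): return R.from_quat([q[1],q[2],q[3],q[0]]).as_matrix()
def ext(c,s=None):
    if 'extrinsics' in c: return np.array(c['extrinsics'])
    T=np.eye(4);T[:3,:3]=rot(s['tool_rot']);T[:3,3]=s['ee_pos'];return T@np.array(c['hand_eye'])
def ray(c,T,u,v):
    f=240/np.tan(np.radians(c['vertical_fov'])/2)
    K=np.array([[f,0,c['cx']],[0,f,c['cy']],[0,0,1.]])
    p=cv2.undistortPoints(np.array([[[u,v]]],float),K,np.array([c['k1'],0,0,0,0.]))[0,0]
    return T[:3,3],T[:3,:3]@np.array([p[0],-p[1],-1])
def plane(c,T,u,v,z):
    o,d=ray(c,T,u,v);return o+d*(z-o[2])/d[2]
def snap(name,tag):
    from station import sense,capture
    s=sense();c=capture(name);c['T']=ext(c,s)
    pickle.dump(c,open(f'pics/{tag}.pkl','wb'))
    cv2.imwrite(f'pics/{tag}.png',c['pixels'][:,:,::-1]);return s,c
def load(t): return pickle.load(open(f'pics/{t}.pkl','rb'))
E
python3 - <<'E'
from h import *
s,c=snap('scene','scene1');print(s)
print({k:c[k] for k in c if k!='pixels'})
s,c=snap('side','side1');print({k:c[k] for k in c if k!='pixels'})
E
```

```text
{'time_s': 0.0, 'joint_positions': array([-1.35459809,  0.33286961, -0.06469223,  1.46098034,  0.02160044,
        1.3498875 , -0.0885041 ]), 'joint_velocities': array([ 0.0006969 , -0.00093876,  0.0005277 ,  0.00025779, -0.00225838,
       -0.00146251,  0.0005453 ]), 'joint_torque': array([ 1.21777048e-03, -6.25444651e+01,  4.99159028e-02, -3.91599941e+01,
        1.62497163e-02,  9.80286801e-03,  1.94066860e-05]), 'ee_pos': array([0.1477553 , 0.60689511, 0.23849868]), 'tool_rot': array([-0.55565953,  0.55633162,  0.43649835, -0.43727201]), 'contact_force': array([-0.28979337, -0.07690662, -0.42584498]), 'torque': array([0.01550562, 0.02597487, 0.03947208]), 'opening': 1.00133501062127}
{'vertical_fov': 46.51516505249498, 'cx': 321.7644652426405, 'cy': 237.61789216761852, 'k1': -0.1459867043095352, 'extrinsics': array([[ 0.45376039, -0.64935912,  0.6102739 ,  1.20051808],
       [ 0.89097479,  0.34311929, -0.29737701, -0.28332133],
       [-0.01629227,  0.67867657,  0.73425654,  0.84319332],
       [ 0.        ,  0.        ,  0.        ,  1.        ]]), 'T': array([[ 0.45376039, -0.64935912,  0.6102739 ,  1.20051808],
       [ 0.89097479,  0.34311929, -0.29737701, -0.28332133],
       [-0.01629227,  0.67867657,  0.73425654,  0.84319332],
       [ 0.        ,  0.        ,  0.        ,  1.        ]])}
{'vertical_fov': 44.05784168396275, 'cx': 316.7242331777455, 'cy': 242.22029310776156, 'k1': -0.002245948098390323, 'extrinsics': array([[ 0.79648245,  0.34076049, -0.49949774,  0.18664233],
       [-0.60444537,  0.42660936, -0.67279287, -0.54659843],
       [-0.01617082,  0.83778681,  0.54575797,  0.54202171],
       [ 0.        ,  0.        ,  0.        ,  1.        ]]), 'T': array([[ 0.79648245,  0.34076049, -0.49949774,  0.18664233],
       [-0.60444537,  0.42660936, -0.67279287, -0.54659843],
       [-0.01617082,  0.83778681,  0.54575797,  0.54202171],
       [ 0.        ,  0.        ,  0.        ,  1.        ]])}
```

View pics/scene1.png

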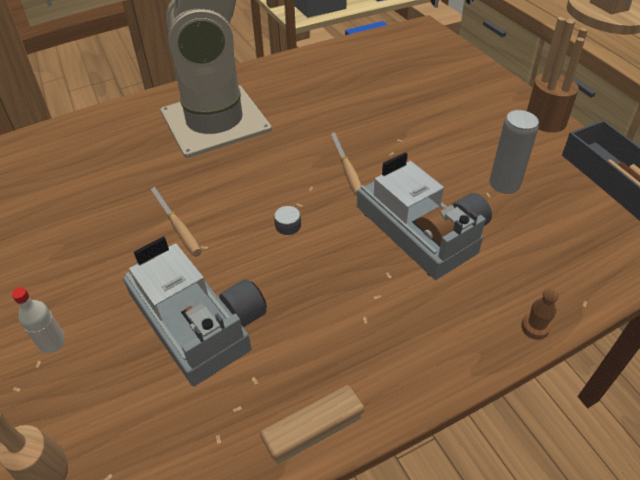

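View pics/side1.png

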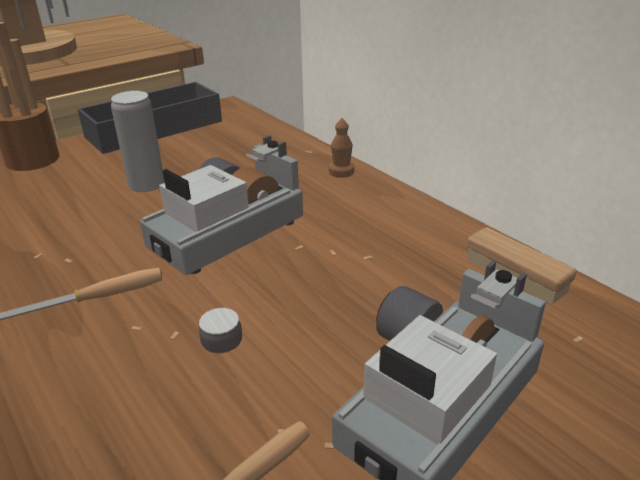

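The scene view shows a machine on the left (tab about 151,250; right robot side, y<0) and one on the right (tab about 396,163; y>0). In the side view their tabs are at (407,371) and (176,184). The wheels are partly hidden, so I'll enlarge them.

Run:
```python
from h import *
a=load('scene1')['pixels'];b=load('side1')['pixels']
r=lambda i:cv2.resize(i[:,:,::-1],(400,300),interpolation=cv2.INTER_CUBIC)
m=np.vstack([np.hstack([r(a[270:360,150:270]),r(a[180:270,380:500])]),np.hstack([r(b[260:380,400:560]),r(b[130:220,200:320])])])
cv2.imwrite('pics/crop1.png',m)
for t,pts in(('scene1',[(151,250),(396,163)]),('side1',[(407,371),(176,184)])):
    c=load(t)
    for p in pts: print(t,p,plane(c,c['T'],*p,.128).round(3))
```

```text
scene1 (151, 250) [ 0.493 -0.271  0.128]
scene1 (396, 163) [0.495 0.229 0.128]
side1 (407, 371) [ 0.497 -0.27   0.128]
side1 (176, 184) [0.496 0.226 0.128]
```

View pics/crop1.png

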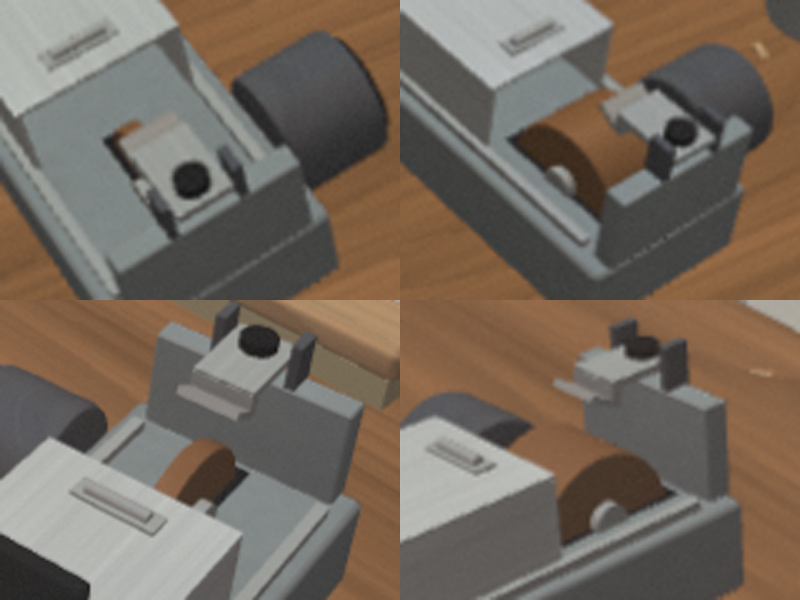

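The drum wheel is clearly on the y>0 machine (right-hand crops: wide wheel); the y<0 machine has the thin disc. Next I need its tab position and its heading.

Run:
```python
from h import *
a=load('scene1')['pixels'];b=load('side1')['pixels']
r=lambda i:cv2.resize(i[:,:,::-1],(400,480),interpolation=cv2.INTER_CUBIC)
m=np.hstack([r(a[145:241,365:445]),r(b[160:256,165:245])])
cv2.imwrite('pics/crop2.png',m)
for t,(x0,x1,y0,y1) in(('scene1',(370,420,140,185)),('side1',(150,210,160,205))):
    c=load(t);g=c['pixels'].astype(int).max(2)[y0:y1,x0:x1]
    n,l,st,ce=cv2.connectedComponentsWithStats((g<55).astype(np.uint8))
    k=1+np.argmax(st[1:,4]);cn=cv2.findContours((l==k).astype(np.uint8),0,2)[0][0]
    q=cv2.approxPolyDP(cn,2,True)[:,0]+[x0,y0]
    print(t,st[k],q.tolist())
```

```text
scene1 [ 12  13  25  22 285] [[406, 154], [383, 163], [382, 173], [385, 174], [405, 164]]
side1 [ 13  10  27  30 452] [[163, 170], [166, 187], [189, 198], [187, 181]]
```

View pics/crop2.png

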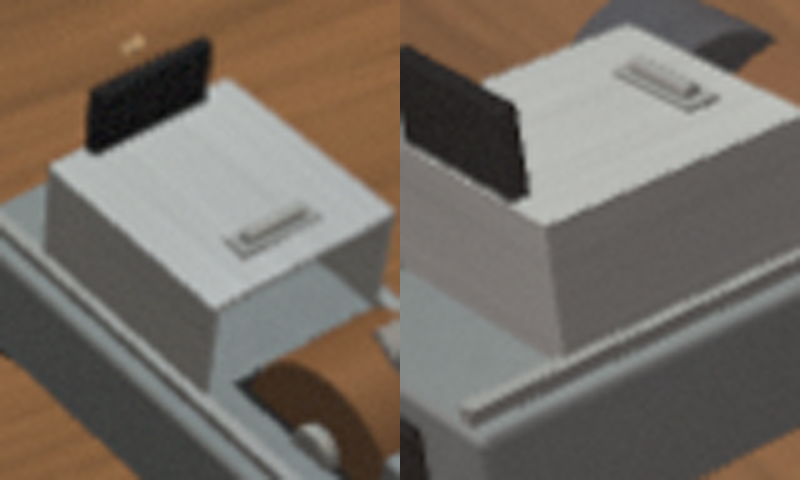

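Crop: the guard's top corners in the scene view are about (374.6,178), (408,206.6), (443.4,187.4) and (410,161); its near rear corner in the side view is about (194.4,205).

Run:
```python
from h import *
c=load('scene1');P=[plane(c,c['T'],*p,.112) for p in[(374.6,178),(408,206.6),(443.4,187.4),(410,161)]]
P=np.array(P)[:,:2];print(P.round(4))
for i,j in((0,1),(3,2),(0,3),(1,2)): d=P[j]-P[i];print(np.linalg.norm(d).round(4),np.degrees(np.arctan2(d[1],d[0])).round(1))
print('rear mid',(P[0]+P[3])/2)
c=load('side1');f=lambda u,v,z:plane(c,c['T'],u,v,z)
print('rear near corner',f(194.4,205,.112).round(4))
for z,a,b in((.144,(163,170),(187,181)),(.112,(166,187),(189,198))):
    A,B=f(*a,z),f(*b,z);d=A-B;print(z,((A+B)/2).round(4),np.linalg.norm(d),np.degrees(np.arctan2(d[1],d[0])))
```

```text
[[0.4984 0.1783]
 [0.5978 0.1923]
 [0.5848 0.2834]
 [0.4868 0.2698]]
0.1004 8.0
0.099 7.9
0.0922 97.3
0.092 98.1
rear mid [0.49258767 0.22404423]
rear near corner [0.4997 0.177  0.112 ]
0.144 [0.4955 0.2232 0.144 ] 0.05788144402115468 101.83326817672803
0.112 [0.4975 0.2291 0.112 ] 0.0564162126581756 102.0195872914841
```

```bash
cat > go.py <<'E'
from h import *
import sys
from station import sense
s=sense();M=rot(s['tool_rot']);p=np.array(s['ee_pos'])
psi=np.radians(8);d=np.array([np.cos(psi),np.sin(psi),0])
n=np.array([.494,.224,.128])
print('t',round(s['time_s'],2),'p',p.round(4),'F',s['contact_force'].round(1),'open',round(s['opening'],2));print('axes\n',M.round(3))
print('q',s['joint_positions'].round(2),'yaw err of y / -y',[round(float((np.degrees(np.arctan2(k*M[1,1],k*M[0,1]))-8+180)%360-180),1) for k in(1,-1)])
r=p-n;print('along',(r@d).round(4),'lateral',round(float(r@np.array([-d[1],d[0],0])),4),'above',r[2].round(4))
for a in sys.argv[1:]:
    t=np.array(eval(a),float);g=n+d*t[0]+np.array([-d[1],d[0],0])*t[1]+[0,0,t[2]];print(a,g.round(3),'tool delta',(M.T@(g-p)).round(4))
E
python3 go.py "(-.06,0,.1)"
```

```text
t 0.1 p [0.1478 0.607  0.2386] F [-0.6  0.9 -0.1] open 1.0
axes
 [[ 0.237 -0.    -0.972]
 [ 0.972 -0.001  0.237]
 [-0.001 -1.    -0.   ]]
q [-1.35  0.33 -0.06  1.46  0.02  1.35 -0.09] yaw err of y / -y [-109.3, 70.7]
along -0.2896 lateral 0.4274 above 0.1106
(-.06,0,.1) [0.435 0.216 0.228] tool delta [-0.3123  0.011  -0.3713]
```

carry_out(plan=[{"dp": [-0.026,0,-0.031],"twist": [0,0,0]},{"dp": [-0.026,0,-0.031],"twist": [0,0,0]},{"dp": [-0.026,0,-0.031],"twist": [0,0,0]},{"dp": [-0.026,0,-0.031],"twist": [0,0,0]},{"dp": [-0.026,0,-0.031],"twist": [0,0,0]},{"dp": [-0.026,0,-0.031],"twist": [0,0,0]},{"dp": [-0.026,0,-0.031],"twist": [0,0,0]},{"dp": [-0.026,0,-0.031],"twist": [0,0,0]}], claw=0, grip_force=60)

```text
time_s: 1.1
ee_pos: [0.3401, 0.3452, 0.2391]
tool_rot: [0.556, -0.556, -0.437, 0.437]
contact_force: [0.2, -0.6, 0.7]
opening: -0.003
```

```bash
python3 go.py "(-.06,0,.1)"
```

```text
t 1.1 p [0.3401 0.3452 0.2391] F [ 0.2 -0.6  0.7] open -0.0
axes
 [[ 0.237 -0.    -0.972]
 [ 0.972 -0.     0.237]
 [-0.    -1.     0.   ]]
q [-1.02  0.02  0.13  1.83 -0.    1.3   0.45] yaw err of y / -y [-157.2, 22.8]
along -0.1355 lateral 0.1414 above 0.1111
(-.06,0,.1) [0.435 0.216 0.228] tool delta [-0.1035  0.0111 -0.1224]
```

carry_out(plan=[{"dp": [-0.0207,0.002,-0.0245],"twist": [0,0,0]},{"dp": [-0.0207,0.002,-0.0245],"twist": [0,0,0]},{"dp": [-0.0207,0.002,-0.0245],"twist": [0,0,0]},{"dp": [-0.0207,0.002,-0.0245],"twist": [0,0,0]},{"dp": [-0.0207,0.002,-0.0245],"twist": [0,0,0]},{"dp": [0,0,0],"twist": [0,-7.2,0]},{"dp": [0,0,0],"twist": [0,-7.2,0]},{"dp": [0,0,0],"twist": [0,-7.3,0]}])

```text
time_s: 2.1
ee_pos: [0.434, 0.2168, 0.229]
tool_rot: [0.463, -0.463, -0.534, 0.535]
contact_force: [-0.6, 0.5, 0.1]
opening: 0.0
```

```bash
python3 go.py "(-.06,0,.1)"
python3 - <<'E'
from h import *
snap('wrist','w1')
E
```

```text
t 2.1 p [0.434  0.2168 0.229 ] F [-0.6  0.5  0.1] open 0.0
axes
 [[-0.143 -0.001 -0.99 ]
 [ 0.99  -0.    -0.143]
 [-0.    -1.     0.001]]
q [-0.84  0.02  0.29  1.85 -0.01  1.28  1.16] yaw err of y / -y [-160.4, 19.6]
along -0.0605 lateral 0.0012 above 0.101
(-.06,0,.1) [0.435 0.216 0.228] tool delta [-0.0012  0.001  -0.0005]
```

View pics/w1.png

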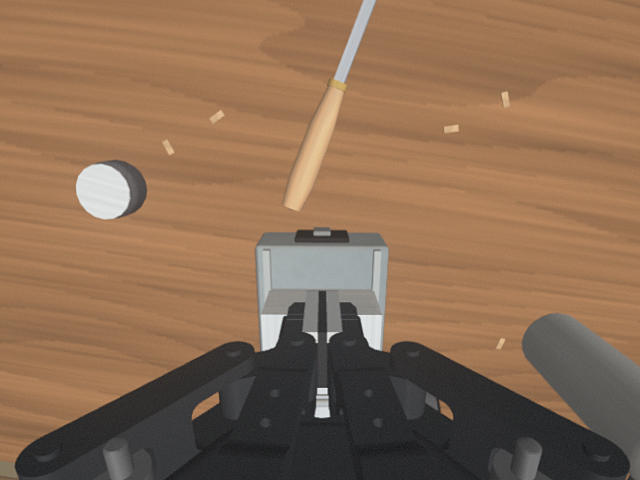

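The wrist view shows the housing squared up under the fingers: its edges are at columns 256 and 388, and the fingers at 322, which is centred and parallel. Next I descend behind the tab.

carry_out(plan=[{"dp": [0,0.02,0],"twist": [0,0,0]},{"dp": [0,0.02,0],"twist": [0,0,0]},{"dp": [0,0.02,0],"twist": [0,0,0]},{"dp": [0,0.02,0],"twist": [0,0,0]},{"dp": [0,0.015,0],"twist": [0,0,0]},{"dp": [0,0.008,0],"twist": [0,0,0]},{"dp": [0,0,-0.01],"twist": [0,0,0]},{"dp": [0,0,-0.01],"twist": [0,0,0]}])

```text
time_s: 3.15
ee_pos: [0.4552, 0.2202, 0.127]
tool_rot: [-0.464, 0.464, 0.534, -0.533]
contact_force: [0.9, -0.3, 0.3]
opening: -0.002
```

```bash
python3 go.py
```

```text
t 3.15 p [0.4552 0.2202 0.127 ] F [ 0.9 -0.3  0.3] open -0.0
axes
 [[-0.139  0.001 -0.99 ]
 [ 0.99   0.001 -0.139]
 [ 0.001 -1.    -0.001]]
q [-0.82  0.16  0.3   1.93 -0.06  1.06  1.22] yaw err of y / -y [27.7, -152.3]
along -0.039 lateral 0.0016 above -0.001
```

carry_out(plan=[{"dp": [0,0,-0.01],"twist": [0,0,0]},{"dp": [0,0,-0.01],"twist": [0,0,0]},{"dp": [0,0,-0.01],"twist": [0,0,0]},{"dp": [0,0,-0.01],"twist": [0,0,0]},{"dp": [0,0,-0.01],"twist": [0,0,0]},{"dp": [0,0,-0.01],"twist": [0,0,0]},{"dp": [0,0,-0.01],"twist": [0,0,0]},{"dp": [0,0,-0.01],"twist": [0,0,0]}])

```text
time_s: 4.15
ee_pos: [0.5338, 0.2309, 0.1262]
tool_rot: [0.464, -0.464, -0.534, 0.534]
contact_force: [-2.4, -2.2, 2.3]
opening: -0.002
```

```bash
python3 go.py
python3 - <<'E'
from h import *
a=snap('scene','s2')[1]['pixels'];b=snap('side','d2')[1]['pixels']
cv2.imwrite('pics/c3.png',np.hstack([cv2.resize(i[:,:,::-1],(400,400)) for i in(a[120:280,350:510],b[110:270,150:310])]))
E
```

```text
t 4.15 p [0.5338 0.2309 0.1262] F [-2.4 -2.2  2.3] open -0.0
axes
 [[-0.139 -0.    -0.99 ]
 [ 0.99  -0.    -0.139]
 [-0.    -1.     0.   ]]
q [-0.76  0.33  0.32  1.73 -0.12  1.1   1.31] yaw err of y / -y [-141.8, 38.2]
along 0.0403 lateral 0.0013 above -0.0018
```

View pics/c3.png

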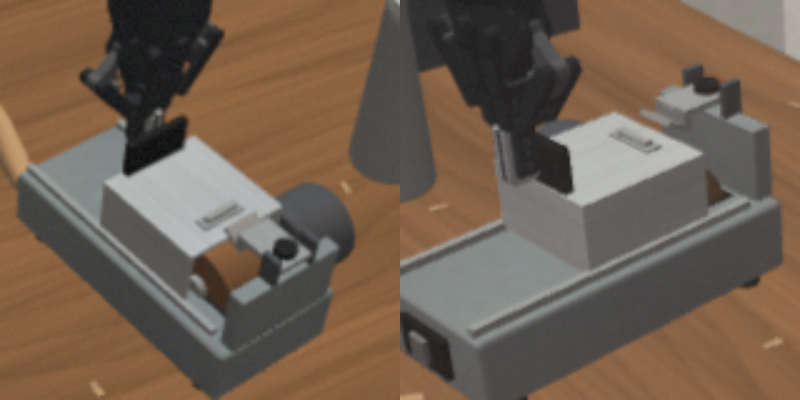

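The guard is sliding straight with the fingers square on the tab. I continue in smaller steps towards the stop.

carry_out(plan=[{"dp": [0,0,-0.004],"twist": [0,0,0]},{"dp": [0,0,-0.004],"twist": [0,0,0]},{"dp": [0,0,-0.003],"twist": [0,0,0]},{"dp": [0,0,-0.003],"twist": [0,0,0]},{"dp": [0,0,-0.003],"twist": [0,0,0]},{"dp": [0,0,-0.003],"twist": [0,0,0]},{"dp": [0,0,-0.003],"twist": [0,0,0]},{"dp": [0,0,-0.003],"twist": [0,0,0]}])

```text
time_s: 5.25
ee_pos: [0.5582, 0.2345, 0.1262]
tool_rot: [0.464, -0.463, -0.533, 0.534]
contact_force: [-11.2, -3.4, 6.9]
opening: 0.005
```

```bash
python3 go.py
```

```text
t 5.25 p [0.5582 0.2345 0.1262] F [-11.2  -3.4   6.9] open 0.0
axes
 [[-0.14  -0.002 -0.99 ]
 [ 0.99  -0.    -0.14 ]
 [-0.    -1.     0.002]]
q [-0.73  0.38  0.32  1.67 -0.13  1.12  1.34] yaw err of y / -y [-177.7, 2.3]
along 0.065 lateral 0.0014 above -0.0018
```

carry_out(plan=[{"dp": [0,0,-0.002],"twist": [0,0,0]},{"dp": [0,0,-0.002],"twist": [0,0,0]},{"dp": [0,0,-0.002],"twist": [0,0,0]},{"dp": [0,0,-0.002],"twist": [0,0,0]},{"dp": [0,0,-0.001],"twist": [0,0,0]},{"dp": [0,0,-0.001],"twist": [0,0,0]},{"dp": [0,0,-0.001],"twist": [0,0,0]},{"dp": [0,0,-0.001],"twist": [0,0,0]}])

```text
time_s: 6.25
ee_pos: [0.5705, 0.2361, 0.1263]
tool_rot: [0.464, -0.464, -0.533, 0.534]
contact_force: [-6.1, -1.8, 1.4]
opening: -0.0
```

```bash
python3 go.py
```

```text
t 6.25 p [0.5705 0.2361 0.1263] F [-6.1 -1.8  1.4] open -0.0
axes
 [[-0.139 -0.001 -0.99 ]
 [ 0.99  -0.    -0.139]
 [-0.    -1.     0.001]]
q [-0.72  0.41  0.33  1.63 -0.14  1.13  1.35] yaw err of y / -y [-176.9, 3.1]
along 0.0775 lateral 0.0014 above -0.0017
```

carry_out(plan=[{"dp": [0,0,-0.001],"twist": [0,0,0]},{"dp": [0,0,-0.001],"twist": [0,0,0]},{"dp": [0,0,-0.001],"twist": [0,0,0]},{"dp": [0,0,-0.001],"twist": [0,0,0]},{"dp": [0,0,-0.001],"twist": [0,0,0]},{"dp": [0,0,-0.001],"twist": [0,0,0]},{"dp": [0,0,0],"twist": [0,0,0]},{"dp": [0,0,0],"twist": [0,0,0]}])

```text
time_s: 7.25
ee_pos: [0.5762, 0.2372, 0.1264]
tool_rot: [0.464, -0.463, -0.534, 0.534]
contact_force: [-5.6, -1.6, 3.8]
opening: -0.005
```

```bash
python3 go.py
python3 - <<'E'
from h import *
a=snap('scene','s3')[1]['pixels'];b=snap('side','d3')[1]['pixels']
cv2.imwrite('pics/c4.png',np.hstack([cv2.resize(i[:,:,::-1],(400,400),interpolation=cv2.INTER_CUBIC) for i in(a[160:260,400:500],b[110:210,210:310])]))
E
```

```text
t 7.25 p [0.5762 0.2372 0.1264] F [-5.6 -1.6  3.8] open -0.0
axes
 [[-0.14  -0.001 -0.99 ]
 [ 0.99   0.    -0.14 ]
 [ 0.    -1.     0.001]]
q [-0.72  0.42  0.33  1.62 -0.15  1.13  1.35] yaw err of y / -y [169.1, -10.9]
along 0.0832 lateral 0.0016 above -0.0016
```

View pics/c4.png

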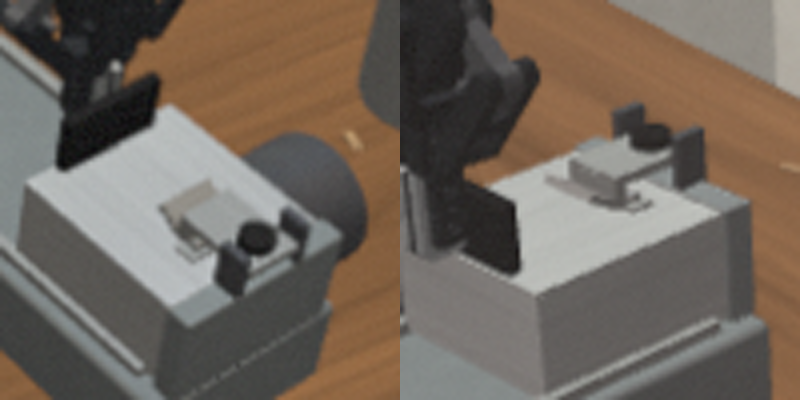

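The guard is nearly at the end wall, and the rib is under or just passing the hook. There has been no firm stop yet, so I keep going.

carry_out(plan=[{"dp": [0,0,-0.001],"twist": [0,0,0]},{"dp": [0,0,-0.001],"twist": [0,0,0]},{"dp": [0,0,-0.001],"twist": [0,0,0]},{"dp": [0,0,-0.001],"twist": [0,0,0]},{"dp": [0,0,0],"twist": [0,0,0]},{"dp": [0,0,0],"twist": [0,0,0]},{"dp": [0,0,0],"twist": [0,0,0]},{"dp": [0,0,0],"twist": [0,0,0]}])

```text
time_s: 8.35
ee_pos: [0.5764, 0.2373, 0.1263]
tool_rot: [0.466, -0.461, -0.531, 0.537]
contact_force: [-28.0, -6.7, 19.1]
opening: -0.002
```

```bash
python3 go.py
```

```text
t 8.35 p [0.5764 0.2373 0.1263] F [-28.   -6.7  19.1] open -0.0
axes
 [[-0.14  -0.01  -0.99 ]
 [ 0.99  -0.002 -0.14 ]
 [-0.    -1.     0.01 ]]
q [-0.72  0.43  0.32  1.61 -0.15  1.14  1.36] yaw err of y / -y [-178.8, 1.2]
along 0.0835 lateral 0.0017 above -0.0017
```

It is at the hard stop: 28 N with no further movement. I back straight off, then lift.

carry_out(plan=[{"dp": [0,0,0.008],"twist": [0,0,0]},{"dp": [0,0,0.012],"twist": [0,0,0]},{"dp": [0,0,0.02],"twist": [0,0,0]},{"dp": [0,0,0.02],"twist": [0,0,0]},{"dp": [0,-0.03,0],"twist": [0,0,0]},{"dp": [0,-0.03,0],"twist": [0,0,0]},{"dp": [0,-0.03,0],"twist": [0,0,0]},{"dp": [0,-0.02,0],"twist": [0,0,0]}])

```text
time_s: 9.35
ee_pos: [0.5215, 0.2294, 0.238]
tool_rot: [-0.464, 0.464, 0.535, -0.533]
contact_force: [0.0, 0.7, 0.2]
opening: 0.006
```

```bash
python3 go.py
python3 - <<'E'
from h import *
a=snap('scene','s4')[1]['pixels'];b=snap('side','d4')[1]['pixels']
r=lambda i:cv2.resize(i[:,:,::-1],(400,300),interpolation=cv2.INTER_CUBIC)
cv2.imwrite('pics/c5.png',np.vstack([np.hstack([r(a[165:255,390:510]),r(b[110:200,200:320])]),np.hstack([r(a[230:380,100:300]),r(b[240:480,320:640])])]))
for n in('s','d'):
    p,q=load({'s':'scene1','d':'side1'}[n])['pixels'],load(n+'4')['pixels']
    w=np.s_[230:390,110:270] if n=='s' else np.s_[250:480,330:560]
    print('disc machine diff',np.abs(p[w].astype(int)-q[w]).max(2).__gt__(40).sum())
E
```

```text
t 9.35 p [0.5215 0.2294 0.238 ] F [0.  0.7 0.2] open 0.01
axes
 [[-0.139  0.002 -0.99 ]
 [ 0.99   0.001 -0.139]
 [ 0.001 -1.    -0.002]]
q [-0.78  0.21  0.34  1.63 -0.07  1.31  1.27] yaw err of y / -y [23.7, -156.3]
along 0.028 lateral 0.0015 above 0.11
disc machine diff 0
disc machine diff 0
```

View pics/c5.png

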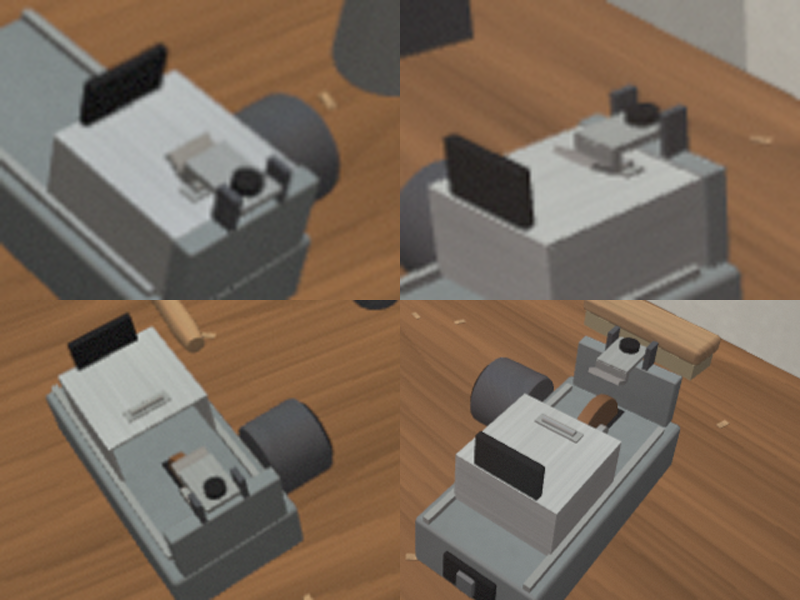

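The top crops show the drum guard against its end wall with the hook over the rib. The lower crops show the disc guard open, with no pixels changed. I'll check numerically that the hook is down as at the start, and that the guard hasn't sprung back.

Run:
```python
from h import *
g=lambda t:load(t)['pixels'].astype(np.float32).mean(2)
def sh(r,t,x0,x1,y0,y1):
    k=(slice(y0,y1),slice(x0,x1));p=cv2.resize(g(r)[k],None,fx=8,fy=8,interpolation=2)
    q=cv2.resize(g(t)[y0-8:y1+8,x0-8:x1+8],None,fx=8,fy=8,interpolation=2)
    _,v,_,l=cv2.minMaxLoc(cv2.matchTemplate(q,p,5));return (l[0]-64)/8,(l[1]-64)/8,round(v,3)
for t in('s2','s3','s4'): print(t,'knob',sh('scene1',t,457,469,213,224))
for t in('d2','d3','d4'): print(t,'knob',sh('side1',t,263,280,137,149))
print('tab s3->s4',sh('s3','s4',420,446,185,210),'guard d3->d4',sh('d3','d4',240,260,160,195))
c=load('s4');f=240/np.tan(np.radians(c['vertical_fov']/2));print('px/mm',f/np.linalg.norm(c['T'][:3,3]-[.69,.25,.14])/1000)
```

```text
s2 knob (0.0, 0.0, 0.996)
s3 knob (-0.125, 0.0, 0.833)
s4 knob (-0.125, 0.0, 0.833)
d2 knob (0.0, 0.0, 0.998)
d3 knob (0.0, 0.0, 0.998)
d4 knob (0.0, 0.0, 0.998)
tab s3->s4 (0.125, 0.0, 0.994) guard d3->d4 (0.125, 0.0, 0.998)
px/mm 0.5476882093186553
```

Run:
```python
from h import *
a,b,c=[load(t)['pixels'][125:175,240:300,::-1] for t in('side1','d3','d4')]
r=lambda i:cv2.resize(i,(260,400),interpolation=cv2.INTER_CUBIC)
cv2.imwrite('pics/c6.png',np.hstack([cv2.resize(i,(400,333),interpolation=2) for i in(a,c)]))
for n,x,y in(('plate top',250,135),):
    print(np.abs(a.astype(int)-c).max(2)[8:40,8:40:2]//10)
```

```text
[[ 0  0  0  0  0  0  0  0  0  0  0  0  0  0  0  0]
 [ 0  0  0  0  0  0  0  0  0  0  0  0  0  0  0  0]
 [ 0  0  0  0  0  0  0  0  0  0  0  0  0  0  0  0]
 [ 0  0  0  0  0  0  0  0  0  0  0  0  0  0  0  0]
 [ 0  0  0  0  0  0  0  0  0  0  0  0  0  0  0  0]
 [ 0  0  0  0  0  0  0  0  0  0  0  0  0  0  0  0]
 [ 0  0  0  0  0  0  0  0  0  0  0  0  0  0  0  0]
 [ 0  0  0  0  0  0  0  0  0  0  0  0  0  0  0  0]
 [ 0  0  0  0  0  0  0  0  0  0  0  0  0  0  0  0]
 [ 0  0  0  0  0  0  0  0  0  0  0  0  0  0  0  0]
 [ 0  0  0  0  0  0  0  0  0  0  0  0  0  0  0  0]
 [ 0  0  0  0  0  0  0  0  0  0  0  0  0  0  0  0]
 [ 0  0  0  0  0  0  0  0  0  0  0  0  0  0  0  0]
 [ 0  0  0  0  0  0  0  0  0  0  0  0  0  0  0  0]
 [ 0  0  1  2  0  0  0  0  0  0  0  0  0  0  0  0]
 [ 0  1  5  4  0  0  0  0  0  0  0  0  0  0  0  0]
 [ 4  7  5  0  0  0  0  0  0  0  0  0  0  0  0  0]
 [10 11  3  0  0  0  0  0  0  0  0  0  0  0  0  0]
 [11 11  3  0  0  0  0  0  0  0  0  0  0  0  0  0]
 [11 11  3  0  0  0  0  0  0  0  0  0  0  0  0  0]
 [ 8 10  3  0  0  0  0  0  0  0  0  0  0  0  0  0]
 [ 1  6  3  0  0  0  0  0  0  0  1  3  0  0  0  0]
 [ 0  0  0  0  0  0  0  0  0  1  5  8  5  0  0  0]
 [ 2  0  0  0  0  0  0  0  0  3  8  9  9  5  1  0]
 [10  2  0  0  0  0  0  0  0  3  7  8  9  9  6  2]
 [11  9  3  0  0  0  0  0  0  2  4  7  8  9  9  7]
 [11 10 10  3  1  0  0  0  0  1  1  5  7  9  9  9]
 [10 10 10 10  4  1  0  0  0  0  3  5  3  9  9  8]
 [10 11 11 10  9  6  4  1  0  2  5  3  3  8  8  9]
 [10 10 11 10  9  9  9  5  4  4  3  5  8  8  8  9]
 [10 10 10 10  9  9  9  9  9  8  5  9  8  9  9  9]
 [10 10 10 10  9  9  9  9  9  9  9  9  9  9  9  9]]
```

View pics/c6.png

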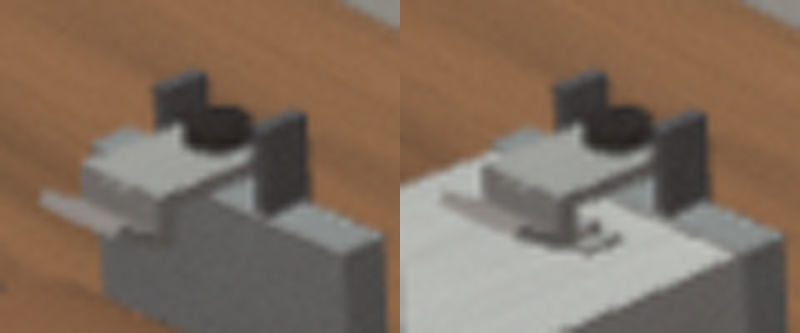

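The whole hook, lip included, sits pixel for pixel where it rested at the start, with the rib behind it, so the latch has dropped. I'm handing in.

```bash
python3 -c "
from station import sign_off
print(sign_off())"
```

```text
the job is handed in; nothing more can be done
None
```

I shut the guard on the broad-drum machine (the one on the robot's left), and its latch appears to have caught. I pushed square on the tab with closed fingers until the guard stopped: the force rose to about 28 N with no further travel. Then I backed straight off, lifted clear and handed in at about 9.5 s.

- **Drum guard:** it travelled about 94 mm and sits against the end wall. It did not move by more than about 0.2 mm when I withdrew.
- **Latch:** in the side view the hook is exactly where it rested at the start (down), with the guard's rib behind it. I did not pull back on the guard to test the catch.
- **Disc guard:** still open; no pixel of that machine changed by more than the noise threshold in either view.
- **Robot:** contact force after the retreat was about 0 N, so nothing is touching.
- **Weaker check:** the scene camera's match on the latch knob was only 0.83 (0.998 from the side), because the guard now fills the background. Its shift was still only 0.1 pixel.

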